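File a gauze packet in the latched dressings box

TASK

Put the loose gauze packet away in the dressings box: turn the sprung latch knob clockwise all the way to its stop so that the lid springs up, and let the knob go. Stand the packet on its short thin edge in the empty front compartment, facing the same way as the packets behind it, let go of it, and press the lid down until the latch holds it shut. Leave the packets already in the box and the other things on the worktop where they are.

Things in the scene. Friction and masses are not known exactly. Their poses are not given: they have to be found in the camera images.
- dressings_box: fixed white box with clear lid, 108 (x) x 88 (y) x 100 mm high; latch housing 42 mm high before it, x -78 to -156 mm, y +-34. Origin: centre of the box's underside; x to its back (hinge), z up. Front wall 34 mm high; side walls 36 mm high up to x -12 mm, then rising to 94 at the back. Four compartments front to back, dividers up to z 42; the rear three hold standing packets, tops at z 89
- front_compartment (a point): centre of the floor of the empty front compartment (box frame x -38, y 0, z 5 mm); axes as the box. The compartment is 25 mm from front to back and 81 mm wide, walls 3.5 mm; with the lid open it is free above
- box_lid (a joint): lid angle, rad: 0 shut, 1.4 fully open. Hinge along y at box frame x 52, z 96 mm. A weak spring lifts the lid (about 1 rad/s) once the latch is drawn and keeps it open. The 60 mm deep front skirt carries a steel keeper loop; pressing the lid's top fully down slowly (about 10 N near the front) makes the bevelled bolt snap over the keeper by itself, without the knob
- lid_press (a point): point on the outside of the lid's top plate, on the middle line, 75 mm from the hinge, 31 mm from the front edge; moves with the lid. Shut, it is at box frame x -23, z 99.5 mm; this frame's z points out of the plate, x to the hinge
- latch_knob (a joint): knob angle, rad: 0 at rest, grows clockwise seen from above, hard stop at 1.4; a spring (about 0.2 N m at the stop) turns it back to 0 when let go. The lid is freed between about 0.7 and 1.1
- knob_grip (a point): middle of the black wing of the latch knob, on its upright axis (box frame x -118, y 0, z 60 mm); turns with the knob. The wing is a bar 62 mm long along this frame's y, 14 mm thick along x, reaching 11 mm below and above this point; under it a round hub 41 mm across
- gauze_packet: the loose packet: a flat white gauze packet 60 x 84 x 12 mm lying on the worktop. Origin: centre of its underside as it lies; x along its 60 mm width, y along its 84 mm length, z its thickness. Its weight is about 20 g
- packet_centre (a point): centre of the loose gauze packet; axes as the packet (z is the thin direction)
- stored_packet_1: gauze packet 60 x 84 x 12 mm that already stands in the second compartment from the front; stays there. Origin: centre of the flat face that looks to the back or front of the box
- stored_packet_2: gauze packet 60 x 84 x 12 mm that already stands in the third compartment; stays there. Origin: centre of the flat face that looks to the back or front of the box
- stored_packet_3: gauze packet 60 x 84 x 12 mm that already stands in the rear compartment; stays there. Origin: centre of the flat face that looks to the back or front of the box
- alcohol_bottle: small white alcohol bottle with a cap, 41 mm across, 92 mm high; bystander, leave alone. Origin: centre of its underside
- tape_roll: white roll of tape lying flat, 50 mm across, 26 mm high; bystander, leave alone. Origin: centre of its underside
- thermometer: digital clinical thermometer lying flat, 122 x 18 x 13 mm, long along y; bystander, leave alone. Origin: centre of its underside
- gel_tube: aluminium tube of paste with a cap, lying, 124 x 40 x 24 mm, long along y; bystander, leave alone. Origin: centre of its underside
- marker: felt marker lying, 135 mm long, 16 mm thick, long along y; bystander, leave alone. Origin: centre of its underside
- pen: ball pen lying, 143 mm long, 9 mm thick, long along y; bystander, leave alone. Origin: centre of its underside
- pump_bottle: pump bottle at the back, 75 x 48 mm, 187 mm high; bystander, leave alone. Origin: centre of its underside
- limb_clamp: limb electrode clamp lying, 93 x 28 x 37 mm, long along y; bystander, leave alone. Origin: centre of its underside

How it is judged:
On the way, in this order (a step that is already met when the one before it is completed fails the run):
1. the latch knob is turned to its stop (value of joint latch_knob above 1.3 rad), for 0.05 s.
2. the knob has been let go and is back at rest, and the lid stands open (value of joint latch_knob below 0.12 rad and value of joint box_lid above 1 rad and contact force between the fingers and dressings_box below 0.05 N), for 0.1 s.
3. the packet stands on its short edge in the front compartment, let go, with the lid still open (x of packet_centre in the frame of front_compartment between -0.011 and 0.011 m and y of packet_centre in the frame of front_compartment between -0.018 and 0.018 m and z of packet_centre in the frame of front_compartment between 0.036 and 0.047 m and angle between packet_centre's own z axis and vertical between 1.22 and 1.92 rad and (angle between packet_centre's own y axis and vertical below 0.35 rad or angle between packet_centre's own y axis and vertical above 2.79 rad) and angle between the z axis of packet_centre and the x axis of dressings_box, either way round below 0.35 rad and contact force between the fingers and gauze_packet below 0.05 N and value of joint box_lid above 0.8 rad), for 0.2 s.
At the end, for the whole second after the job is handed in: The lid is latched shut (under 0.03 rad), the knob back at rest, and the packet stands at rest on its short edge in the front compartment: centre within 11 mm (front-back) and 18 mm (sideways) of the middle, on the floor, within about 20 degrees of upright and of facing the front (value of joint box_lid below 0.03 rad and value of joint latch_knob below 0.12 rad and x of packet_centre in the frame of front_compartment between -0.011 and 0.011 m and y of packet_centre in the frame of front_compartment between -0.018 and 0.018 m and z of packet_centre in the frame of front_compartment between 0.036 and 0.047 m and angle between packet_centre's own z axis and vertical between 1.22 and 1.92 rad and (angle between packet_centre's own y axis and vertical below 0.35 rad or angle between packet_centre's own y axis and vertical above 2.79 rad) and angle between the z axis of packet_centre and the x axis of dressings_box, either way round below 0.35 rad and linear speed of gauze_packet below 0.02 m/s); the robot touches nothing.
It fails at once if a bystander on the worktop is moved by more than 3 cm (distance of any of alcohol_bottle, tape_roll, thermometer, gel_tube, marker, pen, pump_bottle, limb_clamp from where it was at the start of the episode above 0.03 m).
It fails at once if a packet already in the box is moved by more than 2.5 cm (distance of any of stored_packet_1, stored_packet_2, stored_packet_3 from where it was at the start of the episode above 0.025 m).
It also fails if it takes over 67 s, if anything falls off the work surface, if the arm or the gripper's body presses on something with over 40 N, if the wrist force passes 120 N, or if a joint passes its speed limit or range.

ROBOT

A 6-joint arm with a two-finger parallel gripper is mounted at the origin on a cart in front of the work surface, level with it; the furniture and walls round the work are solid. World frame = base frame: x ahead of the robot, y to its left, z up, the work surface at z = 0. Lengths are in m, angles in rad, forces in N, time in s.
With the tool pointing down it reaches from about 0.35 to 0.925 m from the base axis. Payload 6.4 kg.
Tool frame: the origin (TCP) lies midway between the tips of the shut fingers; the grasp point (between the pads) lies 19 mm behind it; z points along the fingers, y is the line along which they close (so a half turn about z gives the same grasp; the last joint's range is limited). The gripper opens to 85 mm and grips with 20 to 120 N. Pads are 22 mm wide; open, the fingers measure 114 mm over their backs; the gripper's body (76 mm by 85 mm) begins 54 mm behind the grasp point. The pads swing forward as they close: fully open they stand 13 mm farther back than shut.
Start: joints at [-1.418, 0.245, 1.558, -0, 1.339, -0.174], TCP at [0.209, -0.616, 0.231] pointing down, gripper open.
Joint ranges: [-3.13, 3.13], [-1.02, 2.26], [0.13, 2.54], [-0.95, 4.09], [0.21, 2.88], [-2.74, 2.74]. Speed limits (rad/s): [2.57, 2.57, 3.14, 3.14, 3.14, 3.14].

INTERFACE

Orientations are given as a unit quaternion [w, x, y, z].
In Python, from plant import bot gives the robot as it stands.
- The arm moves only by the shell command python3 -m crank 'ROWS' [OPENING] [FORCE]. ROWS is JSON, a list of rows, each an object of numbers: "dx", "dy", "dz": the shift along the tool's x, y, z scaled (see below); "rx", "ry", "rz": the turn, a rotation vector about the tool's x, y, z scaled (see below). In form: [{"dx": .., "dy": .., "dz": .., "rx": .., "ry": .., "rz": ..}, ...]. A call has exactly 5 rows; each row is the pose to reach, as a shift and turn from the pose commanded when the call began, along the tool's axes at that moment; what a row does not reach only later rows make up. The controller multiplies each number of a shift by 1000 mm and each number of a turn by pi/4 rad. A row lasts 1/10 s, in which the tool goes at most 50 mm and 8.59 degrees, less where a joint would pass 70% of its speed; a pose out of reach is approached as far as the arm can. A call with a number of a shift or a turn outside -1 to 1 is refused whole. A call with a gripper value outside its range is refused whole. OPENING is the opening, from 0 (shut) to 1 (fully open), set as the call begins (- or left out, the last holds). The fingers move at their own pace and stop on an object; FORCE is the grip in N (left out, the last holds). Time passes only in rows, so rows that repeat a pose let the fingers close, or fill a call up. It gives the time, the measured TCP pose, the force, the opening and the grip force at its end, in the units of the state.
- bot.get_state(): the state, without advancing time (a new reading comes with each control period).
- bot.get_image(name): name is "scene" or "top"; returns the picture (480x640x3 uint8, red, green, blue); there is no depth.
- bot.calibration(name): a dict with "camera_matrix" (3x3 intrinsics, pixels), "camera_from_world" (4x4, takes a point from world to camera coordinates). Camera axes: x right, y down, z forward; pixel columns grow to the right and rows downward; lengths in m; the calibration is good to about 2 mm. A picture is of the moment at which its call begins. calibration takes no time and is no camera call.
- bot.hand_in(): hands the job in; it is judged then, once.
The state is a dict: "time_s": time; "qpos": joint angles; "qd": joint speeds; "effort": joint torques, N m; "eef_pos": TCP position; "orientation": TCP orientation; "force": force on the tool from outside, world axes, zero at the start; "torque": the same for the moment, N m; "opening": finger opening in m; "gripper_force": force on a finger pad.
Only numpy, scipy, OpenCV 4.12 (cv2) and the standard library are available. Lean on these libraries where they do the work, as an engineer would, in place of code of your own. Each camera call takes 0.05 s, during which the arm holds its last target. There are 200 camera calls.

## Working session

There is one attempt and no reset: what is moved stays moved. The work goes in short steps, Python scripts to look and compute and a shell command to move; the robot and the scene stay as the last step left them, time stands still between calls to the robot, and variables do not carry over. Pictures are saved under pics/ and viewed, at most 14 in all, crops included, and the job is handed in when it is done.

```bash
ls; mkdir -p pics; python3 - <<'E'
from plant import bot
import cv2
for n in("scene","top"):
    cv2.imwrite(f"pics/{n}0.png",bot.get_image(n)[:,:,::-1])
    c=bot.calibration(n);print(n,c["camera_matrix"],c["camera_from_world"])
s=bot.get_state();print(s)
E
```

```text
pics
scene [[514.69983207   0.         317.57007385]
 [  0.         514.69983207 236.91765265]
 [  0.           0.           1.        ]] [[-0.78580673 -0.61816713 -0.0194213   0.39283058]
 [-0.42388903  0.56117786 -0.71091314  0.30252397]
 [ 0.45036194 -0.55040786 -0.7030116   0.96359886]
 [ 0.          0.          0.          1.        ]]
top [[456.01003434   0.         320.24118974]
 [  0.         456.01003434 248.13952041]
 [  0.           0.           1.        ]] [[-0.00233556 -0.99993857 -0.01083514 -0.04279215]
 [-0.99842502  0.0029391  -0.05602542  0.5431774 ]
 [ 0.05605383  0.01068722 -0.99837055  1.38387191]
 [ 0.          0.          0.          1.        ]]
{'time_s': 0.1, 'qpos': array([-1.41812048e+00,  2.45744230e-01,  1.55891479e+00, -5.45512394e-06,
        1.33867198e+00, -1.74126112e-01]), 'qd': array([-0.00027401, -0.00148149, -0.00368761,  0.00045796,  0.00062572,
       -0.00018968]), 'effort': array([-6.90357338e-04, -4.30673039e+01, -3.27127755e+01, -1.44069309e-04,
        2.82903115e-03,  5.62733433e-07]), 'eef_pos': array([ 0.2085708 , -0.61509663,  0.23027831]), 'orientation': array([-8.69153990e-04,  9.86679262e-01,  1.62675378e-01,  6.66813453e-06]), 'force': array([ 0.22094558, -0.05320408,  0.2278868 ]), 'torque': array([ 0.03665754,  0.02648543, -0.03834668]), 'gripper_force': 0.0, 'opening': 0.0856788483453733}
```

View pics/scene0.png

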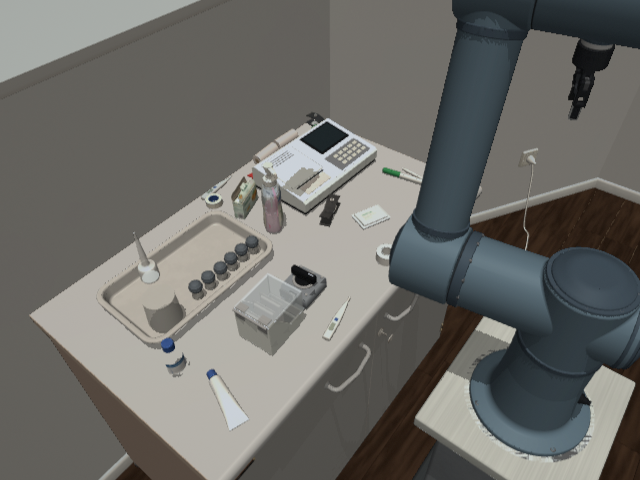

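View pics/top0.png

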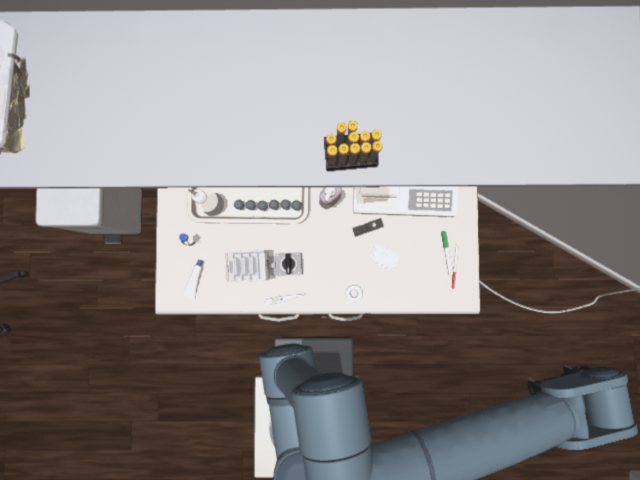

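The scene view shows the box at about (270,310), with its knob at (303,275) and the loose packet at (371,216). In the top view the box is at (247,266), the knob at (288,264) and the packet at (385,257). The box front faces image right (−y), and a shelf covers the rows above 186.

```bash
python3 - <<'E'
import cv2
a=cv2.imread("pics/top0.png")[225:310,215:410]
b=cv2.imread("pics/scene0.png")[195:355,225:405]
cv2.imwrite("pics/topc.png",cv2.resize(a,None,fx=4,fy=4,interpolation=cv2.INTER_CUBIC))
cv2.imwrite("pics/scenec.png",cv2.resize(b,None,fx=3.7,fy=3.7,interpolation=cv2.INTER_CUBIC))
E
```

```text
(no output)
```

View pics/topc.png

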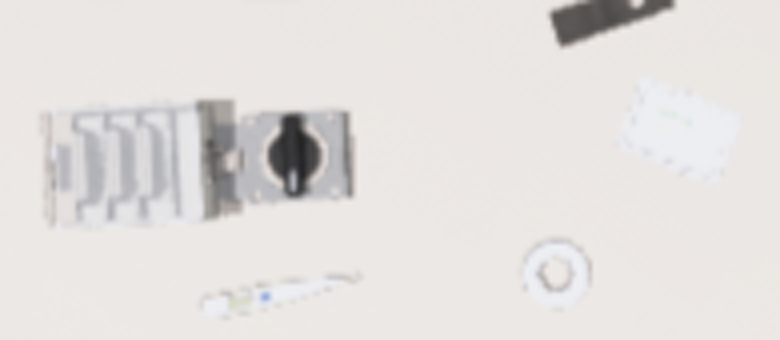

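View pics/scenec.png

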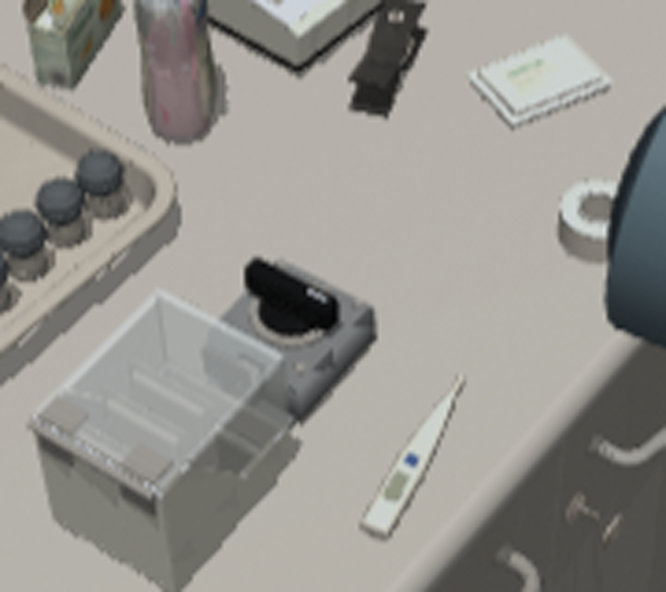

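The crops show wing ends at topc (292,114) and (293,196), packet corners near topc (643,78), (740,126), (718,184), (618,135), and lid corners in scenec at (158,292), (280,355), (158,495), (32,425).

```bash
cat > h.py <<'E'
import numpy as np,cv2
from plant import bot
from scipy.spatial.transform import Rotation as R
def ray(n,uv,z):
    c=bot.calibration(n);K,T=c["camera_matrix"],c["camera_from_world"]
    uv=np.atleast_2d(np.array(uv,float));d=np.linalg.solve(K,np.c_[uv,np.ones(len(uv))].T)
    d=(T[:3,:3].T@d).T;o=-T[:3,:3].T@T[:3,3]
    return o+d*((z-o[2])/d[:,2])[:,None]
def big(m):
    c,_=cv2.findContours(m.astype(np.uint8),cv2.RETR_EXTERNAL,cv2.CHAIN_APPROX_NONE)
    return max(c,key=cv2.contourArea)
def st():
    s=bot.get_state();q=s["orientation"];r=R.from_quat(np.r_[q[1:],q[0]])
    return s,np.array(s["eef_pos"]),r
E
python3 - <<'E'
from h import *
np.set_printoptions(precision=4,suppress=True)
t=cv2.imread("pics/top0.png").astype(int);s=cv2.imread("pics/scene0.png").astype(int)
# lid
l=np.array([(158,292),(280,355),(158,495),(32,425)])/3.7+[225,195]
L=ray("scene",l,.0995);print("lid fl fr br bl",L,L.mean(0))
# top housing/box
h=np.array([(243,113),(350,112),(353,196),(240,200)])/4+[215,225]
print("housing",ray("top",h,.042))
# knob wing
sub=np.zeros(t.shape[:2]);sub[250:280,272:305]=t.max(2)[250:280,272:305]<80
sub=(t.max(2)<75)&(sub>0)
c=big(sub);r=cv2.minAreaRect(c);print("knob rect",r);w=ray("top",cv2.boxPoints(r),.071);print(w,w.mean(0))
# packet top
m=np.zeros(t.shape[:2],bool);m[238:275,362:408]=(t[...,0]-t[...,2]>0)[238:275,362:408]
print(m.sum());
for n,img,roi in(("top",t,(238,275,362,408)),("scene",s,(200,235,345,395))):
    p=img[roi[0]:roi[1],roi[2]:roi[3]]
    bg=np.median(p[:3].reshape(-1,3),0)
    mm=np.zeros(img.shape[:2],bool);mm[roi[0]:roi[1],roi[2]:roi[3]]=((p[...,0]-p[...,2])-(bg[0]-bg[2])>6) if n=="top" else p.sum(2)>bg.sum()+60
    c=big(mm);r=cv2.minAreaRect(c);q=cv2.approxPolyDP(cv2.convexHull(c),3,True)[:,0]
    print(n,bg,r,q.tolist());print(ray(n,q,.012))
    P=ray(n,c[:,0],.012)[:,:2]*1000;rr=cv2.minAreaRect(P.astype(np.float32));print(rr)
_,p,r=st();print(p,r.as_matrix())
E
```

```text
lid fl fr br bl [[0.5309 0.1243 0.0995]
 [0.4477 0.1179 0.0995]
 [0.4389 0.226  0.0995]
 [0.5214 0.2333 0.0995]] [0.4847 0.1754 0.0995]
housing [[0.5265 0.0894 0.042 ]
 [0.5271 0.0089 0.042 ]
 [0.464  0.0066 0.042 ]
 [0.4612 0.0915 0.042 ]]
knob rect ((288.3362121582031, 262.7155456542969), (10.373208999633789, 15.75677490234375), 23.198591232299805)
[[0.482  0.0723 0.071 ]
 [0.5246 0.0541 0.071 ]
 [0.5125 0.026  0.071 ]
 [0.47   0.0442 0.071 ]] [0.4973 0.0491 0.071 ]
514
top [227. 231. 235.] ((384.3793029785156, 257.0517272949219), (27.482912063598633, 19.498010635375977), 21.801406860351562) [[375, 244], [400, 254], [394, 270], [369, 261]]
[[ 0.5555 -0.2124  0.012 ]
 [ 0.5245 -0.2887  0.012 ]
 [ 0.4756 -0.2698  0.012 ]
 [ 0.5033 -0.1936  0.012 ]]
((515.2593383789062, -240.78358459472656), (84.0169906616211, 60.00315856933594), 67.7944564819336)
scene [170. 177. 181.] ((370.5591735839844, 214.14202880859375), (13.615386009216309, 28.615388870239258), 67.38013458251953) [[386, 215], [364, 223], [355, 214], [377, 205]]
[[ 0.4816 -0.2599  0.012 ]
 [ 0.5094 -0.2015  0.012 ]
 [ 0.547  -0.2155  0.012 ]
 [ 0.5213 -0.2785  0.012 ]]
((514.8989868164062, -239.37022399902344), (68.04505157470703, 46.80771255493164), 68.37171173095703)
[ 0.2086 -0.6151  0.2303] [[ 0.9471  0.321  -0.0003]
 [ 0.321  -0.9471  0.0017]
 [ 0.0003 -0.0017 -1.    ]]
```

```bash
python3 - <<'E'
from h import *
np.set_printoptions(precision=4,suppress=True)
t=cv2.imread("pics/top0.png").astype(int);s=cv2.imread("pics/scene0.png").astype(int)
for n,img,(a,b,c0,d),zs in(("top",t,(245,285,270,306),(.055,.06,.071)),("scene",s,(255,300,285,325),(.052,.06,.07))):
  for th in(60,90,120):
    m=np.zeros(img.shape[:2],bool);m[a:b,c0:d]=(img.max(2)<th)[a:b,c0:d]
    c=big(m);x,y,w,h=cv2.boundingRect(c);M=cv2.moments(c);u=(M["m10"]/M["m00"],M["m01"]/M["m00"])
    print(n,th,(x,y,w,h),u,[ray(n,(u[0],u[1]),z)[0,:2] for z in zs], "bbox mid",ray(n,(x+(w-1)/2,y+(h-1)/2),.06)[0,:2])
l=(np.array([(158,292),(280,355),(158,495),(32,425)])+.5)/3.7-.5+[225,195]
print(ray("scene",l,.0995).mean(0))
# hypotheses projected into both views
xb=np.array([-.084,.9965,0]);yb=np.array([-.9965,-.084,0]);o=np.array([.485,.1755,0])
for n in("top","scene"):
  k=bot.calibration(n);T=k["camera_from_world"]
  for nm,(x,y,z) in dict(knobtop=(-118,0,71),knob=(-118,0,60),hfl=(-156,34,42),hfr=(-156,-34,42),backl=(54,44,94),backr=(54,-44,94),lidfl=(-54,44,99.5),lidfr=(-54,-44,99.5)).items():
    p=T[:3,:3]@(o+(x*xb+y*yb+np.array([0,0,z]))/1000)+T[:3,3];q=k["camera_matrix"]@p;q=q[:2]/q[2]
    f=(4,215,225) if n=="top" else (3.7,225,195)
    print(n,nm,q,"crop",(q[0]-f[1]+.5)*f[0],(q[1]-f[2]+.5)*f[0])
E
```

```text
top 60 (285, 255, 7, 15) (288.2647058823529, 261.54901960784315) [array([0.5011, 0.0506]), array([0.501 , 0.0502]), array([0.5007, 0.0493])] bbox mid [0.4996 0.051 ]
top 90 (283, 254, 11, 20) (288.0439024390244, 262.61951219512196) [array([0.4979, 0.0513]), array([0.4978, 0.0509]), array([0.4975, 0.05  ])] bbox mid [0.4952 0.051 ]
top 120 (282, 254, 13, 20) (288.09736540664375, 263.45933562428405) [array([0.4954, 0.0511]), array([0.4953, 0.0507]), array([0.4951, 0.0498])] bbox mid [0.4952 0.051 ]
scene 60 (291, 265, 25, 21) (302.31328320802004, 276.12343358395987) [array([0.4977, 0.0549]), array([0.4931, 0.0601]), array([0.4872, 0.0665])] bbox mid [0.4939 0.0567]
scene 90 (291, 265, 26, 21) (303.12545360290306, 276.10627268014514) [array([0.4963, 0.0538]), array([0.4917, 0.059 ]), array([0.4859, 0.0655])] bbox mid [0.493 0.056]
scene 120 (291, 265, 27, 25) (303.43810848400557, 276.41492814093647) [array([0.4952, 0.0541]), array([0.4906, 0.0592]), array([0.4848, 0.0657])] bbox mid [0.4886 0.0598]
[0.4859 0.1751 0.0995]
top knobtop [285.3518 263.5186] crop 283.4071349023709 156.0742634
[... 396 characters left out ...]
p 196.28211931840838 223.92076664341994
top lidfr [261.153  250.0212] crop 186.61182989853842 102.08487608100268
scene knobtop [302.0767 271.7501] crop 287.03371889027056 285.82551603528606
scene knob [302.2832 275.1262] crop 287.79794420816893 298.31685369725966
scene hfl [325.1062 275.7505] crop 372.2428436247432 300.6266813013449
scene hfr [299.7582 263.5226] crop 278.45534936949235 255.3836899110621
scene backl [268.9851 330.9623] crop 164.5950480763207 504.9104060308065
scene backr [233.0806 310.7427] crop 31.748382090649784 430.0980999600763
scene lidfl [301.4368 291.4563] crop 284.66608930423104 358.7381449679673
scene lidfr [266.4574 273.6799] crop 155.2423935621225 292.9656524781832
```

```bash
cat >> h.py <<'E'
def plan(wps,p=None,r=None):
    """wps: list of (pos, yaw_deg of tool x, tool pointing down); prints shift/turn numbers per call"""
    if p is None:
        s,p,r=st()
        print("now",p.round(4),"yaw",np.degrees(np.arctan2(*r.as_matrix()[1::-1,0])).round(2))
    for q,yaw in wps:
        a=np.radians(yaw);g=R.from_matrix(np.array([[np.cos(a),np.sin(a),0],[np.sin(a),-np.cos(a),0],[0,0,-1]]))
        d=r.inv().apply(np.array(q)-p);v=(r.inv()*g).as_rotvec()/(np.pi/4)
        print("d",d.round(4),"r",v.round(3));p,r=np.array(q,float),g
E
python3 - <<'E'
from h import *
a=np.array([.209,-.615,.23]);b=np.array([.495,.053,.20])
plan([(a+(b-a)*k/4,18.7+166.1*k/4) for k in(1,2,3,4)])
E
```

```text
now [ 0.2086 -0.6151  0.2303] yaw 18.72
d [ 0.1218 -0.1351  0.008 ] r [-0.002 -0.001 -0.922]
d [ 0.1805 -0.0209  0.0075] r [ 0.     0.    -0.923]
d [0.1489 0.104  0.0075] r [ 0.     0.    -0.923]
d [0.0426 0.1766 0.0075] r [ 0.     0.    -0.923]
```

```bash

python3 -m crank '[{"dx":0.024,"dy":-0.027,"dz":0.002,"rz":-0.185},{"dx":0.049,"dy":-0.054,"dz":0.004,"rz":-0.37},{"dx":0.073,"dy":-0.081,"dz":0.006,"rz":-0.55},{"dx":0.098,"dy":-0.108,"dz":0.008,"rz":-0.74},{"dx":0.122,"dy":-0.135,"dz":0.008,"rx":-0.002,"rz":-0.922}]' 1 60
python3 -m crank '[{"dx":0.036,"dy":-0.004,"dz":0.002,"rz":-0.185},{"dx":0.072,"dy":-0.008,"dz":0.004,"rz":-0.37},{"dx":0.108,"dy":-0.012,"dz":0.006,"rz":-0.55},{"dx":0.144,"dy":-0.017,"dz":0.007,"rz":-0.74},{"dx":0.18,"dy":-0.021,"dz":0.007,"rz":-0.923}]'
python3 -m crank '[{"dx":0.03,"dy":0.021,"dz":0.002,"rz":-0.185},{"dx":0.06,"dy":0.042,"dz":0.004,"rz":-0.37},{"dx":0.09,"dy":0.063,"dz":0.006,"rz":-0.55},{"dx":0.12,"dy":0.083,"dz":0.007,"rz":-0.74},{"dx":0.149,"dy":0.104,"dz":0.007,"rz":-0.923}]'
python3 -m crank '[{"dx":0.009,"dy":0.035,"dz":0.002,"rz":-0.185},{"dx":0.017,"dy":0.07,"dz":0.004,"rz":-0.37},{"dx":0.026,"dy":0.105,"dz":0.006,"rz":-0.55},{"dx":0.034,"dy":0.141,"dz":0.007,"rz":-0.74},{"dx":0.043,"dy":0.177,"dz":0.007,"rz":-0.923}]'
python3 - <<'E'
from h import *
print(st()[0]["qpos"])
plan([((.495,.053,.10),184.8),((.495,.053,.0535),184.8)])
E
```

```text
[-1.41812048e+00  2.45744230e-01  1.55891479e+00 -5.45512394e-06
  1.33867198e+00 -1.74126112e-01]
now [ 0.2086 -0.6151  0.2303] yaw 18.72
d [ 0.4857 -0.5406  0.1313] r [ 0.000e+00 -3.000e-03 -3.691e+00]
d [0.     0.     0.0465] r [0. 0. 0.]$[0]: bad value
$[0]: bad value
$[0]: bad value
$[0]: bad value
```

All six keys seem to be required in each row.

```bash

python3 -m crank '[{"dx":0.024,"dy":-0.027,"dz":0.002,"rx":0,"ry":0,"rz":-0.185},{"dx":0.049,"dy":-0.054,"dz":0.004,"rx":0,"ry":0,"rz":-0.37},{"dx":0.073,"dy":-0.081,"dz":0.006,"rx":0,"ry":0,"rz":-0.55},{"dx":0.098,"dy":-0.108,"dz":0.008,"rx":0,"ry":0,"rz":-0.74},{"dx":0.122,"dy":-0.135,"dz":0.008,"rx":-0.002,"ry":0,"rz":-0.922}]' 1 60
python3 -m crank '[{"dx":0.036,"dy":-0.004,"dz":0.002,"rx":0,"ry":0,"rz":-0.185},{"dx":0.072,"dy":-0.008,"dz":0.004,"rx":0,"ry":0,"rz":-0.37},{"dx":0.108,"dy":-0.012,"dz":0.006,"rx":0,"ry":0,"rz":-0.55},{"dx":0.144,"dy":-0.017,"dz":0.007,"rx":0,"ry":0,"rz":-0.74},{"dx":0.18,"dy":-0.021,"dz":0.007,"rx":0,"ry":0,"rz":-0.923}]'
python3 -m crank '[{"dx":0.03,"dy":0.021,"dz":0.002,"rx":0,"ry":0,"rz":-0.185},{"dx":0.06,"dy":0.042,"dz":0.004,"rx":0,"ry":0,"rz":-0.37},{"dx":0.09,"dy":0.063,"dz":0.006,"rx":0,"ry":0,"rz":-0.55},{"dx":0.12,"dy":0.083,"dz":0.007,"rx":0,"ry":0,"rz":-0.74},{"dx":0.149,"dy":0.104,"dz":0.007,"rx":0,"ry":0,"rz":-0.923}]'
python3 -m crank '[{"dx":0.009,"dy":0.035,"dz":0.002,"rx":0,"ry":0,"rz":-0.185},{"dx":0.017,"dy":0.07,"dz":0.004,"rx":0,"ry":0,"rz":-0.37},{"dx":0.026,"dy":0.105,"dz":0.006,"rx":0,"ry":0,"rz":-0.55},{"dx":0.034,"dy":0.141,"dz":0.007,"rx":0,"ry":0,"rz":-0.74},{"dx":0.043,"dy":0.177,"dz":0.007,"rx":0,"ry":0,"rz":-0.923}]'
python3 - <<'E'
from h import *
print(st()[0]["qpos"])
plan([((.495,.053,.10),184.8),((.495,.053,.0535),184.8)])
E
```

```text
time_s: 0.6
eef_pos: [0.2811, -0.4467, 0.2224]
orientation: [0.0, 0.864, 0.504, 0.0]
force: [-0.3, 0.0, 0.6]
opening: 0.0852
gripper_force: 0.0
time_s: 1.1
eef_pos: [0.3521, -0.2802, 0.2156]
orientation: [0.0, 0.629, 0.778, -0.0]
force: [-0.1, -0.1, -0.0]
opening: 0.0855
gripper_force: 0.0
time_s: 1.6
eef_pos: [0.4235, -0.1132, 0.2086]
orientation: [0.0, 0.312, 0.95, -0.0]
force: [0.4, 0.2, 0.2]
opening: 0.0854
gripper_force: 0.0
time_s: 2.1
eef_pos: [0.495, 0.0542, 0.2014]
orientation: [0.0, -0.045, 0.999, -0.001]
force: [0.5, -1.0, -0.4]
opening: 0.0853
gripper_force: 0.0
[-1.18352121e-01 -8.75759536e-02  1.96748529e+00 -1.19756703e-03
  1.26129445e+00 -1.77899601e+00]
now [0.495  0.0542 0.2014] yaw -174.83
d [ 1.000e-04 -1.100e-03  1.014e-01] r [-0.002  0.     0.008]
d [0.     0.     0.0465] r [0. 0. 0.]
```

```bash

python3 -m crank '[{"dx":0,"dy":-0.001,"dz":0.03,"rx":0,"ry":0,"rz":0.008},{"dx":0,"dy":-0.001,"dz":0.06,"rx":0,"ry":0,"rz":0.008},{"dx":0,"dy":-0.001,"dz":0.09,"rx":0,"ry":0,"rz":0.008},{"dx":0,"dy":-0.001,"dz":0.11,"rx":0,"ry":0,"rz":0.008},{"dx":0,"dy":-0.001,"dz":0.11,"rx":0,"ry":0,"rz":0.008}]' 0.5 60
python3 - <<'E'
from h import *
a=bot.get_image("top")[235:300,225:335];b=bot.get_image("scene")[225:355,225:365]
a=cv2.resize(a,(600,355),interpolation=3);b=cv2.resize(b,(600,557),interpolation=3)
cv2.imwrite("pics/t1.png",a[:,:,::-1]);cv2.imwrite("pics/s1.png",b[:,:,::-1])
plan([((.495,.053,.0535),184.8)])
E
```

```text
time_s: 2.6
eef_pos: [0.4922, 0.0519, 0.0885]
orientation: [-0.003, -0.039, 0.999, 0.0]
force: [0.2, -0.4, 0.4]
opening: 0.0426
gripper_force: 0.0
now [0.4951 0.0515 0.0921] yaw -175.54
d [-0.      0.0015  0.0386] r [-0.001  0.001 -0.008]
```

View pics/s1.png

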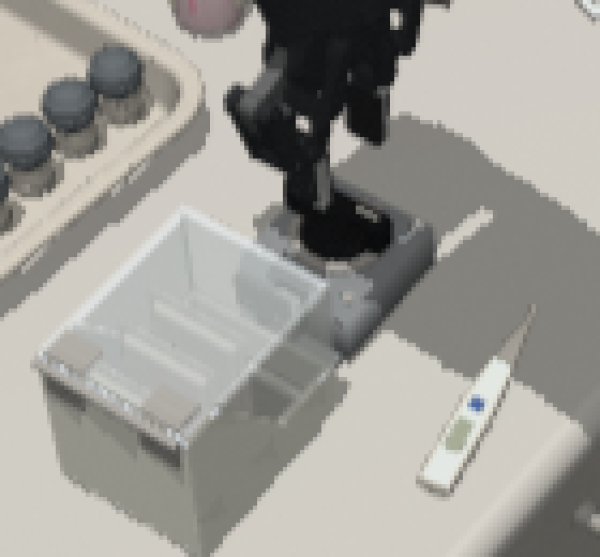

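The fingers straddle the wing, with the knob at about crop (345,230). I'll descend and close.

```bash

python3 -m crank '[{"dx":0,"dy":0.001,"dz":0.01,"rx":0,"ry":0,"rz":-0.008},{"dx":0,"dy":0.001,"dz":0.02,"rx":0,"ry":0,"rz":-0.008},{"dx":0,"dy":0.001,"dz":0.03,"rx":0,"ry":0,"rz":-0.008},{"dx":0,"dy":0.001,"dz":0.038,"rx":0,"ry":0,"rz":-0.008},{"dx":0,"dy":0.001,"dz":0.038,"rx":0,"ry":0,"rz":-0.008}]' 0.5 60
python3 -m crank '[{"dx":0,"dy":0,"dz":0,"rx":0,"ry":0,"rz":0},{"dx":0,"dy":0,"dz":0,"rx":0,"ry":0,"rz":0},{"dx":0,"dy":0,"dz":0,"rx":0,"ry":0,"rz":0},{"dx":0,"dy":0,"dz":0,"rx":0,"ry":0,"rz":0},{"dx":0,"dy":0,"dz":0,"rx":0,"ry":0,"rz":0}]' 0.22 20
python3 -m crank '[{"dx":0,"dy":0,"dz":0,"rx":0,"ry":0,"rz":0},{"dx":0,"dy":0,"dz":0,"rx":0,"ry":0,"rz":0},{"dx":0,"dy":0,"dz":0,"rx":0,"ry":0,"rz":0},{"dx":0,"dy":0,"dz":0,"rx":0,"ry":0,"rz":0},{"dx":0,"dy":0,"dz":0,"rx":0,"ry":0,"rz":0}]' 0 20
python3 -c "
from h import *
plan([((.495,.053,.0535),184.8)]);print(st()[0]['torque'])"
```

```text
time_s: 3.2
eef_pos: [0.4939, 0.0526, 0.0524]
orientation: [-0.001, -0.042, 0.999, -0.0]
force: [0.1, 0.3, 0.6]
opening: 0.0426
gripper_force: 0.0
time_s: 3.7
eef_pos: [0.4952, 0.0525, 0.0541]
orientation: [0.001, -0.042, 0.999, -0.001]
force: [0.8, 0.2, 0.5]
opening: 0.0188
gripper_force: 0.0
time_s: 4.2
eef_pos: [0.4951, 0.0537, 0.0543]
orientation: [0.001, -0.041, 0.999, 0.001]
force: [-1.2, 5.8, 3.0]
opening: 0.0132
gripper_force: 23.2
now [0.4951 0.0537 0.0543] yaw -175.28
d [ 0.0001 -0.0007  0.0008] r [ 0.002  0.001 -0.002]
[ 0.91950848  0.07135229 -0.34443701]
```

```bash

python3 -m crank '[{"dx":0,"dy":0.001,"dz":0,"rx":0,"ry":0,"rz":0},{"dx":0,"dy":0.001,"dz":0,"rx":0,"ry":0,"rz":0.15},{"dx":0,"dy":0.001,"dz":0,"rx":0,"ry":0,"rz":0.3},{"dx":0,"dy":0.001,"dz":0,"rx":0,"ry":0,"rz":0.45},{"dx":0,"dy":0.001,"dz":0,"rx":0,"ry":0,"rz":0.6}]' 0 60
python3 -m crank '[{"dx":0,"dy":0,"dz":0,"rx":0,"ry":0,"rz":0.19},{"dx":0,"dy":0,"dz":0,"rx":0,"ry":0,"rz":0.38},{"dx":0,"dy":0,"dz":0,"rx":0,"ry":0,"rz":0.57},{"dx":0,"dy":0,"dz":0,"rx":0,"ry":0,"rz":0.76},{"dx":0,"dy":0,"dz":0,"rx":0,"ry":0,"rz":0.95}]'
python3 -m crank '[{"dx":0,"dy":0,"dz":0,"rx":0,"ry":0,"rz":0.1},{"dx":0,"dy":0,"dz":0,"rx":0,"ry":0,"rz":0.2},{"dx":0,"dy":0,"dz":0,"rx":0,"ry":0,"rz":0.28},{"dx":0,"dy":0,"dz":0,"rx":0,"ry":0,"rz":0.28},{"dx":0,"dy":0,"dz":0,"rx":0,"ry":0,"rz":0.28}]'
python3 -c "
from h import *
plan([((.495,.053,.0535),102)]);print(st()[0]['torque'])"
```

```text
time_s: 4.7
eef_pos: [0.4951, 0.0539, 0.0544]
orientation: [0.001, 0.194, 0.981, -0.0]
force: [-2.4, 2.9, 4.4]
opening: 0.0124
gripper_force: 61.3
time_s: 5.2
eef_pos: [0.4952, 0.054, 0.0544]
orientation: [0.001, 0.539, 0.842, 0.0]
force: [-1.3, 2.6, 4.2]
opening: 0.0123
gripper_force: 61.2
time_s: 5.7
eef_pos: [0.4952, 0.054, 0.0544]
orientation: [0.001, 0.625, 0.781, 0.0]
force: [-1.3, 5.0, 5.9]
opening: 0.0124
gripper_force: 61.6
now [0.4952 0.054  0.0544] yaw 102.65
d [-0.0009 -0.0004  0.0009] r [0.001 0.001 0.014]
[0.76974599 0.39231573 0.54665601]
```

```bash

python3 -m crank '[{"dx":0,"dy":0,"dz":0,"rx":0,"ry":0,"rz":0},{"dx":0,"dy":0,"dz":0,"rx":0,"ry":0,"rz":0},{"dx":0,"dy":0,"dz":0,"rx":0,"ry":0,"rz":0},{"dx":0,"dy":0,"dz":0,"rx":0,"ry":0,"rz":0},{"dx":0,"dy":0,"dz":0,"rx":0,"ry":0,"rz":0}]' 1 60
python3 -m crank '[{"dx":0,"dy":0,"dz":-0.02,"rx":0,"ry":0,"rz":0},{"dx":0,"dy":0,"dz":-0.06,"rx":0,"ry":0,"rz":0},{"dx":0,"dy":0,"dz":-0.1,"rx":0,"ry":0,"rz":0},{"dx":0,"dy":0,"dz":-0.14,"rx":0,"ry":0,"rz":0},{"dx":0,"dy":0,"dz":-0.16,"rx":0,"ry":0,"rz":0}]'
python3 - <<'E'
from h import *
# packet long axis: edge corners from top view
P=ray("top",[[375,244],[400,254],[394,270],[369,261]],.012)
d=P[1]-P[0];e=P[2]-P[3];print(np.degrees(np.arctan2(d[1],d[0])),np.degrees(np.arctan2(e[1],e[0])),np.degrees(np.arctan2(*(P[2]-P[1])[1::-1])))
print(st()[0]["qpos"]);plan([])
E
```

```text
time_s: 6.2
eef_pos: [0.4952, 0.053, 0.0539]
orientation: [0.001, 0.626, 0.78, -0.0]
force: [0.3, -0.2, 0.2]
opening: 0.0829
gripper_force: 0.0
time_s: 6.7
eef_pos: [0.4967, 0.0529, 0.2184]
orientation: [0.004, 0.626, 0.78, 0.001]
force: [-0.4, 0.1, 0.3]
opening: 0.0853
gripper_force: 0.0
-112.08940208086793 -110.00740644027299 158.86715900416107
[-0.12012486 -0.10655903  1.95262352 -0.00213388  1.28734842 -0.33674085]
now [0.4967 0.0529 0.2184] yaw 102.44
```

```bash
python3 - <<'E'
from h import *
np.set_printoptions(precision=2,suppress=True)
def wr(tz,ty,q1,q23):
    T=np.c_[np.cross(ty,tz),ty,tz]
    A=R.from_euler("ZY",[q1,q23]).as_matrix().T@T
    q5=np.arccos(A[2,2]);q4=np.arctan2(A[1,2],A[0,2]);q6=np.arctan2(A[2,1],-A[2,0])-np.pi/2
    w=lambda a:(a+np.pi)%(2*np.pi)-np.pi
    return np.array([q4,q5,w(q6)])
s=st()[0];m=st()[2].as_matrix();q=s["qpos"];print("check",wr(m[:,2],m[:,1],q[0],q[1]+q[2]),q[3:])
u=lambda d:np.array([np.cos(np.radians(d)),np.sin(np.radians(d)),0]);Z=np.array([0,0,1.])
a=np.radians(45)
for nm,bx,up,q1 in(("place",u(94.8),Z,-.35),("pickA",-Z,u(68.5),-.25),("pickB",-Z,u(-111.5),-1.)):
  for sg in(1,-1):
    for d in(-.3,0,.3):
      tz=np.cos(a)*bx-np.sin(a)*up; ty=sg*np.cross(up,bx)
      print(nm,sg,d,wr(tz,ty,q1+d,1.9))
# open-lid view
t=bot.get_image("top");s=bot.get_image("scene")
cv2.imwrite("pics/top2.png",t[:,:,::-1]);cv2.imwrite("pics/scene2.png",s[:,:,::-1])
v=np.vstack([cv2.resize(t[235:300,215:335],(720,390),interpolation=3)[:300],cv2.resize(s[220:355,215:350][:,:],(300,300),interpolation=3).repeat(1,0) @ np.eye(3,dtype=np.uint8) if 0 else cv2.resize(s[235:355,150:390],(720,360),interpolation=3)[:300]])
cv2.imwrite("pics/v2.png",v[:,:,::-1])
E
```

```text
check [-0.    1.29 -0.34] [-0.    1.29 -0.34]
place 1 -0.3 [0.57 1.79 2.38]
place 1 0 [0.7  1.62 2.61]
place 1 0.3 [0.79 1.43 2.81]
place -1 -0.3 [ 0.57  1.79 -0.77]
place -1 0 [ 0.7   1.62 -0.54]
place -1 0.3 [ 0.79  1.43 -0.33]
pickA 1 -0.3 [-0.84  1.22 -3.02]
pickA 1 0 [-0.79  1.43 -2.82]
pickA 1 0.3 [-0.7   1.62 -2.61]
pickA -1 -0.3 [-0.84  1.22  0.12]
pickA -1 0 [-0.79  1.43  0.32]
pickA -1 0.3 [-0.7   1.62  0.53]
pickB 1 -0.3 [ 0.46  1.88 -0.93]
pickB 1 0 [ 0.62  1.73 -0.68]
pickB 1 0.3 [ 0.73  1.56 -0.46]
pickB -1 -0.3 [0.46 1.88 2.21]
pickB -1 0 [0.62 1.73 2.46]
pickB -1 0.3 [0.73 1.56 2.68]
```

View pics/v2.png

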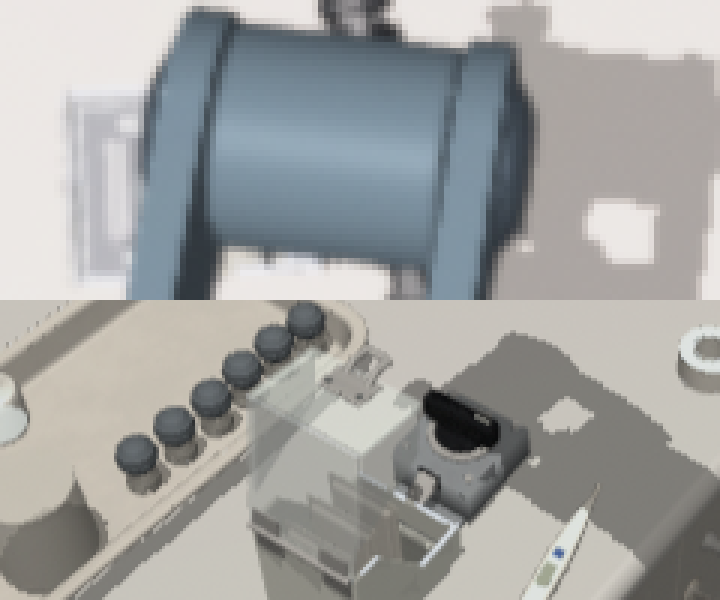

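The lid is open and the knob is back at rest; the arm hides the box in the top view. Next I plan a 45°-tilted pick near the packet's −y end, so that a 90° reorientation stands it up clear of the knob.

```bash
cat >> h.py <<'E'
U=lambda d:np.array([np.cos(np.radians(d)),np.sin(np.radians(d)),0]);Z=np.array([0,0,1.])
def tilt(bx,up,sg=-1,a=45):
    a=np.radians(a);tz=np.cos(a)*bx-np.sin(a)*up;ty=sg*np.cross(up,bx);return R.from_matrix(np.c_[np.cross(ty,tz),ty,tz])
def down(y):
    x=U(y);return R.from_matrix(np.c_[x,np.cross(-Z,x),-Z])
def plan2(wps):
    s,p,r=st();print("now",p.round(4),"q",s["qpos"].round(2),"F",s["force"].round(1),"open",round(s["opening"],4))
    for q,g in wps:
        v=(r.inv()*g).as_rotvec()/(np.pi/4)
        print("d",r.inv().apply(np.array(q)-p).round(4),"r",v.round(3));p,r=np.array(q,float),g
E
python3 - <<'E'
from h import *
t=np.array([.5084,-.2567,.0055]);g=tilt(-Z,U(-111.5));tz=g.as_matrix()[:,2];pre=t-.08*tz;hi=pre+[0,0,.12]
a=np.array([.497,.053,.218]);print(pre,hi,tz)
plan2([(a+(hi-a)*k/5,down(102.4+(-111.5-102.4)*k/5)) for k in range(1,6)]+[(hi,g),(pre,g),(t,g)])
E
```

```text
[ 0.48766756 -0.30933237  0.06206854] [ 0.48766756 -0.30933237  0.18206854] [ 0.2591555   0.65790457 -0.70710678]
now [0.4973 0.0529 0.2182] q [-0.12 -0.11  1.95 -0.    1.29 -0.34] F [ 0.4  0.6 -0.5] open 0.0857
d [-0.0702 -0.0178  0.0076] r [0.013 0.002 0.952]
d [-0.0635  0.035   0.0072] r [0.    0.    0.951]
d [-0.0228  0.0688  0.0072] r [0.    0.    0.951]
d [0.03   0.066  0.0072] r [0.    0.    0.951]
d [0.0668 0.028  0.0072] r [-0.    -0.     0.951]
d [0. 0. 0.] r [-0. -1.  0.]
d [ 0.0849 -0.      0.0849] r [0. 0. 0.]
d [-0.    0.    0.08] r [0. 0. 0.]
```

```bash

python3 -m crank '[{"dx":-0.014,"dy":-0.004,"dz":0.002,"rx":0,"ry":0,"rz":0.19},{"dx":-0.028,"dy":-0.007,"dz":0.003,"rx":0,"ry":0,"rz":0.38},{"dx":-0.042,"dy":-0.011,"dz":0.005,"rx":0,"ry":0,"rz":0.57},{"dx":-0.056,"dy":-0.014,"dz":0.006,"rx":0,"ry":0,"rz":0.76},{"dx":-0.07,"dy":-0.018,"dz":0.008,"rx":0.01,"ry":0.002,"rz":0.95}]' 1 30
python3 -m crank '[{"dx":-0.013,"dy":0.007,"dz":0.001,"rx":0,"ry":0,"rz":0.19},{"dx":-0.025,"dy":0.014,"dz":0.003,"rx":0,"ry":0,"rz":0.38},{"dx":-0.038,"dy":0.021,"dz":0.004,"rx":0,"ry":0,"rz":0.57},{"dx":-0.051,"dy":0.028,"dz":0.006,"rx":0,"ry":0,"rz":0.76},{"dx":-0.064,"dy":0.035,"dz":0.007,"rx":0,"ry":0,"rz":0.951}]'
python3 -m crank '[{"dx":-0.005,"dy":0.014,"dz":0.001,"rx":0,"ry":0,"rz":0.19},{"dx":-0.009,"dy":0.028,"dz":0.003,"rx":0,"ry":0,"rz":0.38},{"dx":-0.014,"dy":0.041,"dz":0.004,"rx":0,"ry":0,"rz":0.57},{"dx":-0.018,"dy":0.055,"dz":0.006,"rx":0,"ry":0,"rz":0.76},{"dx":-0.023,"dy":0.069,"dz":0.007,"rx":0,"ry":0,"rz":0.951}]'
python3 -m crank '[{"dx":0.006,"dy":0.013,"dz":0.001,"rx":0,"ry":0,"rz":0.19},{"dx":0.012,"dy":0.026,"dz":0.003,"rx":0,"ry":0,"rz":0.38},{"dx":0.018,"dy":0.04,"dz":0.004,"rx":0,"ry":0,"rz":0.57},{"dx":0.024,"dy":0.053,"dz":0.006,"rx":0,"ry":0,"rz":0.76},{"dx":0.03,"dy":0.066,"dz":0.007,"rx":0,"ry":0,"rz":0.951}]'
python3 -m crank '[{"dx":0.013,"dy":0.006,"dz":0.001,"rx":0,"ry":0,"rz":0.19},{"dx":0.027,"dy":0.011,"dz":0.003,"rx":0,"ry":0,"rz":0.38},{"dx":0.04,"dy":0.017,"dz":0.004,"rx":0,"ry":0,"rz":0.57},{"dx":0.053,"dy":0.022,"dz":0.006,"rx":0,"ry":0,"rz":0.76},{"dx":0.067,"dy":0.028,"dz":0.007,"rx":0,"ry":0,"rz":0.951}]' | head -3
python3 -m crank '[{"dx":0,"dy":0,"dz":0,"rx":0,"ry":-0.18,"rz":0},{"dx":0,"dy":0,"dz":0,"rx":0,"ry":-0.36,"rz":0},{"dx":0,"dy":0,"dz":0,"rx":0,"ry":-0.54,"rz":0},{"dx":0,"dy":0,"dz":0,"rx":0,"ry":-0.72,"rz":0},{"dx":0,"dy":0,"dz":0,"rx":0,"ry":-0.9,"rz":0}]' | head -3
python3 - <<'E'
from h import *
t=np.array([.5084,-.2567,.0055]);g=tilt(-Z,U(-111.5));tz=g.as_matrix()[:,2];pre=t-.08*tz;hi=pre+[0,0,.12]
plan2([(hi,g),(pre,g),(t,g)])
E
```

```text
time_s: 7.3
eef_pos: [0.4916, -0.0193, 0.2044]
orientation: [-0.003, 0.869, 0.495, -0.003]
force: [-0.7, -0.6, -0.5]
opening: 0.0853
gripper_force: 0.0
time_s: 7.8
eef_pos: [0.4893, -0.0921, 0.197]
orientation: [-0.002, 0.99, 0.144, -0.004]
force: [-0.5, 0.1, 0.8]
opening: 0.0857
gripper_force: 0.0
time_s: 8.3
eef_pos: [0.4874, -0.1647, 0.1899]
orientation: [-0.0, 0.974, -0.227, -0.005]
force: [-0.2, -0.2, 0.3]
opening: 0.0854
gripper_force: 0.0
time_s: 8.8
eef_pos: [0.4855, -0.2371, 0.1827]
orientation: [0.001, 0.824, -0.567, -0.004]
force: [0.2, 0.0, -0.4]
opening: 0.0853
gripper_force: 0.0
time_s: 9.3
eef_pos: [0.4819, -0.3113, 0.1755]
orientation: [-0.001, -0.564, 0.826, 0.004]
time_s: 9.8
eef_pos: [0.4821, -0.3117, 0.1767]
orientation: [0.287, -0.528, 0.774, 0.2]
now [ 0.4821 -0.3117  0.1767] q [-1.02  0.32  1.69  0.55  1.61  2.38] F [-0.2 -0.3 -0.1] open 0.0851
d [-0.0067 -0.0043 -0.0013] r [ 0.009 -0.09  -0.001]
d [ 0.0849 -0.      0.0849] r [0. 0. 0.]
d [-0.    0.    0.08] r [0. 0. 0.]
```

```bash

python3 -m crank '[{"dx":-0.007,"dy":-0.004,"dz":-0.001,"rx":0.009,"ry":-0.09,"rz":0},{"dx":-0.007,"dy":-0.004,"dz":-0.001,"rx":0.009,"ry":-0.09,"rz":0},{"dx":-0.007,"dy":-0.004,"dz":-0.001,"rx":0.009,"ry":-0.09,"rz":0},{"dx":-0.007,"dy":-0.004,"dz":-0.001,"rx":0.009,"ry":-0.09,"rz":0},{"dx":-0.007,"dy":-0.004,"dz":-0.001,"rx":0.009,"ry":-0.09,"rz":0}]' |head -1
python3 -m crank '[{"dx":0.017,"dy":0,"dz":0.017,"rx":0,"ry":0,"rz":0},{"dx":0.034,"dy":0,"dz":0.034,"rx":0,"ry":0,"rz":0},{"dx":0.051,"dy":0,"dz":0.051,"rx":0,"ry":0,"rz":0},{"dx":0.068,"dy":0,"dz":0.068,"rx":0,"ry":0,"rz":0},{"dx":0.085,"dy":0,"dz":0.085,"rx":0,"ry":0,"rz":0}]' |head -1
python3 - <<'E'
from h import *
t=np.array([.5084,-.2567,.0055]);g=tilt(-Z,U(-111.5));tz=g.as_matrix()[:,2]
plan2([(t-.03*tz,g),(t,g)])
a=bot.get_image("top");b=bot.get_image("scene");cv2.imwrite("pics/top3.png",a[:,:,::-1]);cv2.imwrite("pics/scene3.png",b[:,:,::-1])
v=np.vstack([cv2.resize(a[235:310,215:415],(800,300),interpolation=3),cv2.resize(b[190:280,330:430],(333,300),interpolation=3)[:,:].copy() if 0 else np.hstack([cv2.resize(b[195:255,330:410],(400,300),interpolation=3),cv2.resize(b[245:335,215:335],(400,300),interpolation=3)])])
cv2.imwrite("pics/v3.png",v[:,:,::-1])
E
```

```text
time_s: 10.3
time_s: 10.8
now [ 0.4883 -0.3088  0.0622] q [-1.02  0.52  1.69  0.6   1.48  2.27] F [-0.4 -0.3  0. ] open 0.0851
d [0.0003 0.0003 0.0496] r [ 0.    -0.009  0.002]
d [ 0.   -0.    0.03] r [0. 0. 0.]
```

View pics/v3.png

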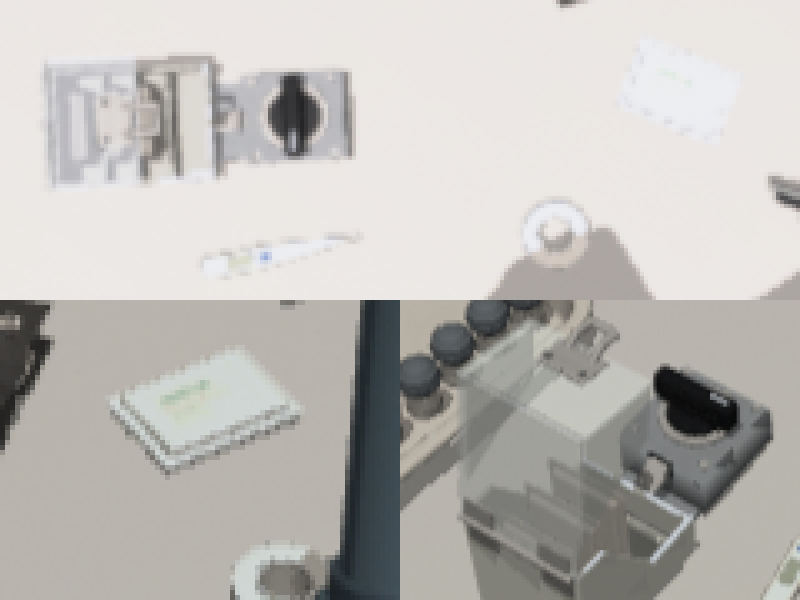

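The top view shows the open box, with its front wall edge at crop x≈217 and rows 60–178. The packet is untouched with the gripper still clear of it, and the keeper and knob are visible. I'll now pick the packet.

```bash

python3 -m crank '[{"dx":0,"dy":0,"dz":0.02,"rx":0,"ry":-0.009,"rz":0},{"dx":0,"dy":0,"dz":0.04,"rx":0,"ry":-0.009,"rz":0},{"dx":0,"dy":0,"dz":0.06,"rx":0,"ry":-0.009,"rz":0},{"dx":0,"dy":0,"dz":0.073,"rx":0,"ry":-0.009,"rz":0},{"dx":0,"dy":0,"dz":0.08,"rx":0,"ry":-0.009,"rz":0}]' 1 20
python3 -m crank '[{"dx":0,"dy":0,"dz":0,"rx":0,"ry":0,"rz":0},{"dx":0,"dy":0,"dz":0,"rx":0,"ry":0,"rz":0},{"dx":0,"dy":0,"dz":0,"rx":0,"ry":0,"rz":0},{"dx":0,"dy":0,"dz":0,"rx":0,"ry":0,"rz":0},{"dx":0,"dy":0,"dz":0,"rx":0,"ry":0,"rz":0}]' 0.5 20
python3 - <<'E'
from h import *
t=np.array([.5084,-.2567,.0055]);g=tilt(-Z,U(-111.5))
plan2([(t,g)])
P=np.array([(217,60),(218,178),(47,62),(48,184),(180,65),(180,178)])
q=(P+.5)/4-.5+[215,235]
for z,i in((.034,(0,1)),(.094,(2,3)),(.042,(4,5))):print(z,ray("top",q[list(i)],z).round(4).tolist())
t=cv2.imread("pics/top3.png").astype(int);m=np.zeros(t.shape[:2],np.uint8);m[245:285,270:306]=(t.max(2)<120)[245:285,270:306]
x,y,w,h=cv2.boundingRect(big(m));print(x,y,w,h,ray("top",(x+(w-1)/2,y+(h-1)/2),.06))
E
```

```text
time_s: 11.4
eef_pos: [0.5089, -0.2553, 0.0056]
orientation: [0.317, -0.52, 0.763, 0.216]
force: [-1.0, 0.0, -0.3]
opening: 0.0853
gripper_force: 0.0
time_s: 11.9
eef_pos: [0.509, -0.2577, 0.0066]
orientation: [0.317, -0.52, 0.763, 0.215]
force: [-0.6, -1.5, 3.7]
opening: 0.0581
gripper_force: 21.7
now [ 0.509  -0.2577  0.0066] q [-0.95  0.59  1.73  0.65  1.37  2.25] F [-0.6 -1.5  3.7] open 0.0581
d [0.0003 0.0009 0.0013] r [-0.002  0.001  0.001]
0.034 [[0.5379, 0.1112, 0.034], [0.4488, 0.1101, 0.034]]
0.094 [[0.5337, 0.2272, 0.094], [0.4454, 0.2256, 0.094]]
0.042 [[0.5338, 0.1381, 0.042], [0.4489, 0.1376, 0.042]]
282 254 13 20 [[0.49519508 0.05101378 0.06      ]]
```

```bash

python3 -m crank '[{"dx":0,"dy":0,"dz":0,"rx":0,"ry":0,"rz":0},{"dx":-0.014,"dy":0,"dz":-0.014,"rx":0,"ry":0,"rz":0},{"dx":-0.043,"dy":0,"dz":-0.043,"rx":0,"ry":0,"rz":0},{"dx":-0.071,"dy":0,"dz":-0.071,"rx":0,"ry":0,"rz":0},{"dx":-0.1,"dy":0,"dz":-0.1,"rx":0,"ry":0,"rz":0}]' 0.5 25
python3 -m crank '[{"dx":-0.014,"dy":0,"dz":-0.014,"rx":0,"ry":0,"rz":0},{"dx":-0.028,"dy":0,"dz":-0.028,"rx":0,"ry":0,"rz":0},{"dx":-0.042,"dy":0,"dz":-0.042,"rx":0,"ry":0,"rz":0},{"dx":-0.05,"dy":0,"dz":-0.05,"rx":0,"ry":0,"rz":0},{"dx":-0.05,"dy":0,"dz":-0.05,"rx":0,"ry":0,"rz":0}]' 
python3 - <<'E'
from h import *
from scipy.spatial.transform import Slerp
s,p,r=st();g=tilt(U(92.5),Z);print("angle",np.degrees((r.inv()*g).magnitude()))
sl=Slerp([0,1],R.concatenate([r,g]));e=np.array([.494,.02,.23])
plan2([(p+(e-p)*k/4,sl(k/4)) for k in(1,2,3,4)])
E
```

```text
time_s: 12.4
eef_pos: [0.5079, -0.2562, 0.1479]
orientation: [0.317, -0.52, 0.763, 0.217]
force: [-0.3, -0.7, -0.6]
opening: 0.0579
gripper_force: 27.1
time_s: 12.9
eef_pos: [0.5088, -0.2574, 0.219]
orientation: [0.317, -0.52, 0.763, 0.215]
force: [0.6, -0.0, -0.0]
opening: 0.0583
gripper_force: 27.2
angle 163.1859070429666
now [ 0.5088 -0.2574  0.219 ] q [-0.95  0.25  1.72  0.64  1.65  2.46] F [ 0.6 -0.  -0. ] open 0.0583
d [-0.0466  0.0288  0.0427] r [0.    0.135 0.896]
d [-0.0209  0.0536  0.039 ] r [0.    0.135 0.896]
d [0.0151 0.0558 0.0387] r [0.    0.135 0.896]
d [0.0437 0.0342 0.0419] r [0.    0.135 0.896]
```

```bash
python3 - <<'E'
from h import *
s,p,r=st();g=tilt(U(92.5),Z);v=(r.inv()*g).as_rotvec();a=np.linalg.norm(v);w=v/a*(a-2*np.pi)
e=np.array([.494,.02,.23])
print([(r*R.from_rotvec(w*k/5)).as_matrix()[:,2].round(2) for k in range(6)])
plan2([(p+(e-p)*k/5,r*R.from_rotvec(w*k/5)) for k in range(1,6)])
E
```

```text
[array([ 0.26,  0.66, -0.71]), array([ 0.25,  0.73, -0.64]), array([ 0.18,  0.79, -0.59]), array([ 0.08,  0.8 , -0.59]), array([-0.  ,  0.77, -0.64]), array([-0.03,  0.71, -0.71])]
now [ 0.5088 -0.2574  0.219 ] q [-0.95  0.25  1.72  0.64  1.65  2.46] F [ 0.6 -0.  -0. ] open 0.0583
d [-0.0373  0.0231  0.0342] r [-0.    -0.13  -0.865]
d [-0.0401 -0.0043  0.0383] r [-0.    -0.13  -0.865]
d [-0.0247 -0.0272  0.0418] r [-0.    -0.13  -0.865]
d [ 0.002  -0.0352  0.043 ] r [-0.    -0.13  -0.865]
d [ 0.0277 -0.0248  0.0414] r [-0.    -0.13  -0.865]
```

```bash

python3 -m crank '[{"dx":-0.007,"dy":0.005,"dz":0.007,"rx":0,"ry":-0.026,"rz":-0.173},{"dx":-0.015,"dy":0.009,"dz":0.014,"rx":0,"ry":-0.052,"rz":-0.346},{"dx":-0.022,"dy":0.014,"dz":0.021,"rx":0,"ry":-0.078,"rz":-0.519},{"dx":-0.03,"dy":0.018,"dz":0.027,"rx":0,"ry":-0.104,"rz":-0.692},{"dx":-0.037,"dy":0.023,"dz":0.034,"rx":0,"ry":-0.13,"rz":-0.865}]' | head -2
python3 -m crank '[{"dx":-0.008,"dy":-0.001,"dz":0.008,"rx":0,"ry":-0.026,"rz":-0.173},{"dx":-0.016,"dy":-0.002,"dz":0.015,"rx":0,"ry":-0.052,"rz":-0.346},{"dx":-0.024,"dy":-0.003,"dz":0.023,"rx":0,"ry":-0.078,"rz":-0.519},{"dx":-0.032,"dy":-0.003,"dz":0.031,"rx":0,"ry":-0.104,"rz":-0.692},{"dx":-0.04,"dy":-0.004,"dz":0.038,"rx":0,"ry":-0.13,"rz":-0.865}]' | head -2
python3 -m crank '[{"dx":-0.005,"dy":-0.005,"dz":0.008,"rx":0,"ry":-0.026,"rz":-0.173},{"dx":-0.01,"dy":-0.011,"dz":0.017,"rx":0,"ry":-0.052,"rz":-0.346},{"dx":-0.015,"dy":-0.016,"dz":0.025,"rx":0,"ry":-0.078,"rz":-0.519},{"dx":-0.02,"dy":-0.022,"dz":0.033,"rx":0,"ry":-0.104,"rz":-0.692},{"dx":-0.025,"dy":-0.027,"dz":0.042,"rx":0,"ry":-0.13,"rz":-0.865}]' | head -2
python3 -m crank '[{"dx":0,"dy":-0.007,"dz":0.009,"rx":0,"ry":-0.026,"rz":-0.173},{"dx":0.001,"dy":-0.014,"dz":0.017,"rx":0,"ry":-0.052,"rz":-0.346},{"dx":0.001,"dy":-0.021,"dz":0.026,"rx":0,"ry":-0.078,"rz":-0.519},{"dx":0.002,"dy":-0.028,"dz":0.034,"rx":0,"ry":-0.104,"rz":-0.692},{"dx":0.002,"dy":-0.035,"dz":0.043,"rx":0,"ry":-0.13,"rz":-0.865}]' | head -2
python3 -m crank '[{"dx":0.006,"dy":-0.005,"dz":0.008,"rx":0,"ry":-0.026,"rz":-0.173},{"dx":0.011,"dy":-0.01,"dz":0.017,"rx":0,"ry":-0.052,"rz":-0.346},{"dx":0.017,"dy":-0.015,"dz":0.025,"rx":0,"ry":-0.078,"rz":-0.519},{"dx":0.022,"dy":-0.02,"dz":0.033,"rx":0,"ry":-0.104,"rz":-0.692},{"dx":0.028,"dy":-0.025,"dz":0.041,"rx":0,"ry":-0.13,"rz":-0.865}]'
python3 - <<'E'
from h import *
g=tilt(U(92.5),Z)
plan2([((.492,.115,.17),g),((.492,.115,.13),g),((.4915,.134,.11),g),((.4915,.134,.067),g)])
a=bot.get_image("top");b=bot.get_image("scene");cv2.imwrite("pics/top4.png",a[:,:,::-1]);cv2.imwrite("pics/scene4.png",b[:,:,::-1])
E
```

```text
time_s: 13.4
eef_pos: [0.5049, -0.201, 0.2187]
time_s: 13.9
eef_pos: [0.5014, -0.1456, 0.2207]
time_s: 14.4
eef_pos: [0.4983, -0.0902, 0.2231]
time_s: 14.9
eef_pos: [0.4955, -0.0349, 0.2251]
time_s: 15.4
eef_pos: [0.4924, 0.0206, 0.2279]
orientation: [-0.277, 0.637, 0.668, 0.265]
force: [0.4, 0.2, 0.7]
opening: 0.0579
gripper_force: 27.2
now [0.4924 0.0206 0.2279] q [-0.52  0.04  1.94  0.64  1.64 -0.68] F [0.4 0.2 0.7] open 0.0579
d [0.0256 0.004  0.1077] r [-0.002 -0.003  0.003]
d [-0.0283  0.      0.0283] r [0. 0. 0.]
d [-0.0007  0.0003  0.0276] r [0. 0. 0.]
d [-0.0304  0.      0.0304] r [0. 0. 0.]
```

```bash

python3 -m crank '[{"dx":0.006,"dy":0.001,"dz":0.027,"rx":0,"ry":0,"rz":0},{"dx":0.013,"dy":0.002,"dz":0.054,"rx":0,"ry":0,"rz":0},{"dx":0.019,"dy":0.003,"dz":0.081,"rx":0,"ry":0,"rz":0},{"dx":0.026,"dy":0.004,"dz":0.108,"rx":0,"ry":0,"rz":0.003},{"dx":0.026,"dy":0.004,"dz":0.108,"rx":0,"ry":0,"rz":0.003}]' | head -2
python3 -m crank '[{"dx":-0.007,"dy":0,"dz":0.007,"rx":0,"ry":0,"rz":0},{"dx":-0.014,"dy":0,"dz":0.014,"rx":0,"ry":0,"rz":0},{"dx":-0.021,"dy":0,"dz":0.021,"rx":0,"ry":0,"rz":0},{"dx":-0.028,"dy":0,"dz":0.028,"rx":0,"ry":0,"rz":0},{"dx":-0.028,"dy":0,"dz":0.028,"rx":0,"ry":0,"rz":0}]'
python3 - <<'E'
from h import *
g=tilt(U(92.5),Z)
plan2([((.4915,.134,.11),g),((.4915,.134,.067),g)])
a=bot.get_image("top");b=bot.get_image("scene");cv2.imwrite("pics/top5.png",a[:,:,::-1]);cv2.imwrite("pics/scene5.png",b[:,:,::-1])
v=np.hstack([cv2.resize(a[235:310,215:315],(400,300),interpolation=3),cv2.resize(b[225:345,215:335],(400,400),interpolation=3)[:300]*0+cv2.resize(b[235:325,215:335],(400,300),interpolation=3)])
cv2.imwrite("pics/v5.png",v[:,:,::-1])
E
```

```text
time_s: 16.0
eef_pos: [0.4905, 0.1168, 0.1686]
time_s: 16.5
eef_pos: [0.4921, 0.1147, 0.1303]
orientation: [-0.279, 0.64, 0.665, 0.264]
force: [-0.3, 0.3, 0.2]
opening: 0.0576
gripper_force: 27.2
now [0.4921 0.1147 0.1303] q [-0.35  0.15  2.03  0.73  1.39 -0.69] F [-0.3  0.3  0.2] open 0.0576
d [-0.0008  0.0003  0.028 ] r [-0.002 -0.003 -0.008]
d [-0.0304  0.      0.0304] r [0. 0. 0.]
```

View pics/v5.png

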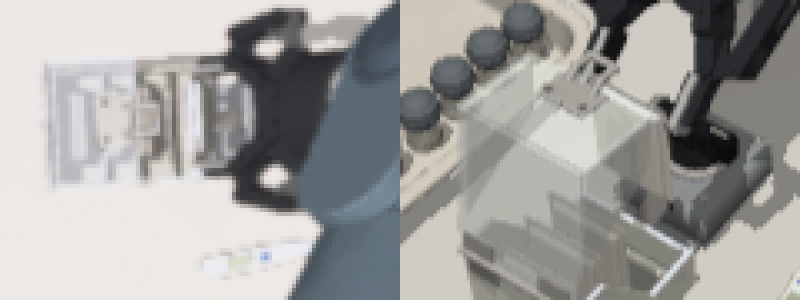

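The packet hangs upright in front of the open lid, with its top edge near crop x≈200. I'll move over the compartment and lower it.

```bash

python3 -m crank '[{"dx":0,"dy":0,"dz":0.01,"rx":0,"ry":0,"rz":-0.008},{"dx":0,"dy":0,"dz":0.02,"rx":0,"ry":0,"rz":-0.008},{"dx":0,"dy":0,"dz":0.028,"rx":0,"ry":0,"rz":-0.008},{"dx":0,"dy":0,"dz":0.028,"rx":0,"ry":0,"rz":-0.008},{"dx":0,"dy":0,"dz":0.028,"rx":0,"ry":0,"rz":-0.008}]' | grep -E "force|eef"
python3 -m crank '[{"dx":-0.004,"dy":0,"dz":0.004,"rx":0,"ry":0,"rz":0},{"dx":-0.008,"dy":0,"dz":0.008,"rx":0,"ry":0,"rz":0},{"dx":-0.012,"dy":0,"dz":0.012,"rx":0,"ry":0,"rz":0},{"dx":-0.016,"dy":0,"dz":0.016,"rx":0,"ry":0,"rz":0},{"dx":-0.016,"dy":0,"dz":0.016,"rx":0,"ry":0,"rz":0}]' | grep -E "force|eef"
python3 -c "
from h import *
g=tilt(U(92.5),Z)
plan2([((.4915,.134,.067),g)])"
```

```text
eef_pos: [0.4918, 0.1351, 0.112]
force: [-0.2, -0.2, 1.9]
gripper_force: 27.2
eef_pos: [0.4915, 0.1348, 0.0886]
force: [-0.2, 0.6, 0.2]
gripper_force: 27.2
now [0.4915 0.1348 0.0886] q [-0.32  0.23  2.04  0.76  1.31 -0.73] F [-0.2  0.6  0.2] open 0.0582
d [-0.0159 -0.      0.0146] r [-0.001 -0.003  0.002]
```

```bash

python3 -m crank '[{"dx":-0.003,"dy":0,"dz":0.003,"rx":0,"ry":0,"rz":0},{"dx":-0.006,"dy":0,"dz":0.006,"rx":0,"ry":0,"rz":0},{"dx":-0.009,"dy":0,"dz":0.009,"rx":0,"ry":0,"rz":0},{"dx":-0.012,"dy":0,"dz":0.012,"rx":0,"ry":0,"rz":0},{"dx":-0.012,"dy":0,"dz":0.012,"rx":0,"ry":0,"rz":0}]' | grep -E "force|eef"
python3 -m crank '[{"dx":-0.001,"dy":0,"dz":0.001,"rx":0,"ry":0,"rz":0},{"dx":-0.002,"dy":0,"dz":0.002,"rx":0,"ry":0,"rz":0},{"dx":-0.003,"dy":0,"dz":0.003,"rx":0,"ry":0,"rz":0},{"dx":-0.003,"dy":0,"dz":0.003,"rx":0,"ry":0,"rz":0},{"dx":-0.003,"dy":0,"dz":0.003,"rx":0,"ry":0,"rz":0}]' | grep -E "force|eef"
python3 - <<'E'
from h import *
plan2([])
a=bot.get_image("top");b=bot.get_image("scene");cv2.imwrite("pics/top6.png",a[:,:,::-1]);cv2.imwrite("pics/scene6.png",b[:,:,::-1])
v=np.hstack([cv2.resize(a[235:310,215:315],(400,300),interpolation=3),cv2.resize(b[235:325,215:335],(400,300),interpolation=3)])
cv2.imwrite("pics/v6.png",v[:,:,::-1])
E
```

```text
eef_pos: [0.4917, 0.1349, 0.0719]
force: [1.0, -0.0, 0.1]
gripper_force: 27.2
eef_pos: [0.4921, 0.1348, 0.0683]
force: [0.8, 0.5, -0.0]
gripper_force: 27.2
now [0.4921 0.1348 0.0683] q [-0.32  0.27  2.04  0.76  1.28 -0.76] F [ 0.8  0.5 -0. ] open 0.0582
```

View pics/v6.png

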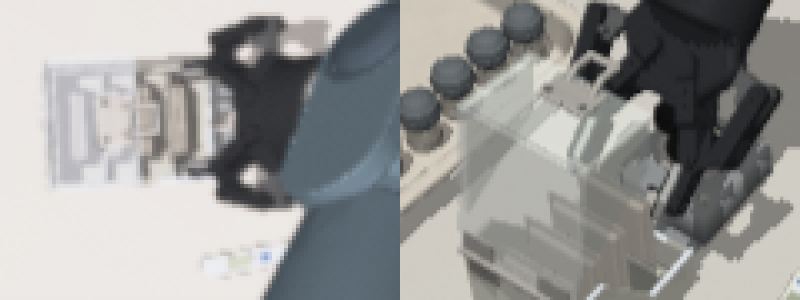

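The packet is inside the front compartment and upright. I'll touch the floor, then release slowly.

```bash

python3 -m crank '[{"dx":-0.0005,"dy":0,"dz":0.0005,"rx":0,"ry":0,"rz":0},{"dx":-0.001,"dy":0,"dz":0.001,"rx":0,"ry":0,"rz":0},{"dx":-0.0012,"dy":0,"dz":0.0012,"rx":0,"ry":0,"rz":0},{"dx":-0.0012,"dy":0,"dz":0.0012,"rx":0,"ry":0,"rz":0},{"dx":-0.0012,"dy":0,"dz":0.0012,"rx":0,"ry":0,"rz":0}]' - 20 | grep -E "force|eef"
python3 -m crank '[{"dx":-0.0005,"dy":0,"dz":0.0005,"rx":0,"ry":0,"rz":0},{"dx":-0.0007,"dy":0,"dz":0.0007,"rx":0,"ry":0,"rz":0},{"dx":-0.0007,"dy":0,"dz":0.0007,"rx":0,"ry":0,"rz":0},{"dx":-0.0007,"dy":0,"dz":0.0007,"rx":0,"ry":0,"rz":0},{"dx":-0.0007,"dy":0,"dz":0.0007,"rx":0,"ry":0,"rz":0}]' - 20 | grep -E "force|eef"
```

```text
eef_pos: [0.4921, 0.1348, 0.0666]
force: [-0.1, -0.4, 0.5]
gripper_force: 27.2
eef_pos: [0.4922, 0.1349, 0.0659]
force: [-1.5, -0.2, 3.1]
gripper_force: 27.3
```

Floor contact came at z 0.0659, as predicted. Releasing now.

```bash
Z='{"dx":0,"dy":0,"dz":0,"rx":0,"ry":0,"rz":0}'
python3 -m crank '[{"dx":0,"dy":0,"dz":0,"rx":0,"ry":0,"rz":0},{"dx":0,"dy":0,"dz":0,"rx":0,"ry":0,"rz":0},{"dx":0,"dy":0,"dz":0,"rx":0,"ry":0,"rz":0},{"dx":0,"dy":0,"dz":0,"rx":0,"ry":0,"rz":0},{"dx":0,"dy":0,"dz":0,"rx":0,"ry":0,"rz":0}]' 0.74 | grep -E "force|open"
python3 -m crank '[{"dx":0,"dy":0,"dz":0,"rx":0,"ry":0,"rz":0},{"dx":0,"dy":0,"dz":0,"rx":0,"ry":0,"rz":0},{"dx":0,"dy":0,"dz":0,"rx":0,"ry":0,"rz":0},{"dx":0,"dy":0,"dz":0,"rx":0,"ry":0,"rz":0},{"dx":0,"dy":0,"dz":0,"rx":0,"ry":0,"rz":0}]' 0.95 | grep -E "force|open"
python3 -m crank '[{"dx":0,"dy":0,"dz":-0.01,"rx":0,"ry":0,"rz":0},{"dx":0,"dy":0,"dz":-0.03,"rx":0,"ry":0,"rz":0},{"dx":0,"dy":0,"dz":-0.06,"rx":0,"ry":0,"rz":0},{"dx":0,"dy":0,"dz":-0.1,"rx":0,"ry":0,"rz":0},{"dx":0,"dy":0,"dz":-0.15,"rx":0,"ry":0,"rz":0}]' | grep -E "force|eef"
python3 - <<'E'
from h import *
plan2([])
a=bot.get_image("top");b=bot.get_image("scene");cv2.imwrite("pics/top7.png",a[:,:,::-1]);cv2.imwrite("pics/scene7.png",b[:,:,::-1])
v=np.hstack([cv2.resize(a[235:310,215:315],(400,300),interpolation=3),cv2.resize(b[235:325,215:335],(400,300),interpolation=3)])
cv2.imwrite("pics/v7.png",v[:,:,::-1])
E
```

```text
force: [0.3, -0.5, -0.1]
opening: 0.0632
gripper_force: 0.0
force: [-0.1, -0.7, 0.5]
opening: 0.0813
gripper_force: 0.0
eef_pos: [0.4956, 0.0281, 0.1722]
force: [1.1, -0.4, 0.5]
gripper_force: 0.0
now [0.4956 0.0281 0.1722] q [-0.51  0.13  1.96  0.65  1.55 -0.74] F [ 1.1 -0.4  0.5] open 0.0811
```

View pics/v7.png

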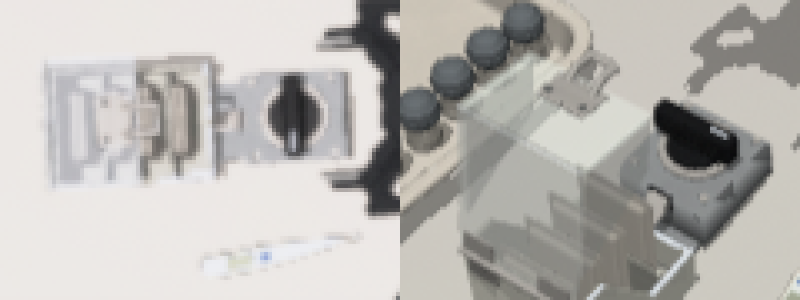

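The packet stands upright in the front compartment, parallel to the stored ones (crop x≈177, as predicted), and the gripper is clear of it. Next I close the fingers and go behind the lid to push it shut.

```bash
python3 - <<'E'
from h import *
g=down(92.5)
plan2([((.494,.03,.31),g),((.4866,.250,.30),g),((.4866,.250,.185),g)])
E
```

```text
now [0.5005 0.0238 0.1768] q [-0.51  0.12  1.95  0.65  1.55 -0.74] F [ 0.5 -0.1  0.4] open 0.0813
d [ 0.0984 -0.0046 -0.0901] r [ 0.016 -0.995  0.003]
d [0.2201 0.0022 0.01  ] r [0. 0. 0.]
d [0.    0.    0.115] r [0. 0. 0.]
```

```bash

python3 -m crank '[{"dx":0.02,"dy":-0.001,"dz":-0.018,"rx":0,"ry":-0.19,"rz":0},{"dx":0.04,"dy":-0.002,"dz":-0.036,"rx":0,"ry":-0.38,"rz":0},{"dx":0.06,"dy":-0.003,"dz":-0.054,"rx":0.01,"ry":-0.57,"rz":0},{"dx":0.08,"dy":-0.004,"dz":-0.072,"rx":0.016,"ry":-0.76,"rz":0},{"dx":0.098,"dy":-0.005,"dz":-0.09,"rx":0.016,"ry":-0.95,"rz":0.003}]' 0 40| grep -E "force|eef"
python3 -c "
from h import *
g=down(92.5)
plan2([((.4866,.250,.30),g),((.4866,.250,.185),g)])"
```

```text
eef_pos: [0.4911, 0.0336, 0.3069]
force: [0.3, 0.8, -0.3]
gripper_force: 0.0
now [0.4911 0.0336 0.3069] q [-0.18 -0.19  1.86  0.03  1.48 -0.23] F [ 0.3  0.8 -0.3] open 0.0074
d [0.216  0.0058 0.0143] r [-0.009 -0.044  0.005]
d [0.    0.    0.115] r [0. 0. 0.]
```

```bash

python3 -m crank '[{"dx":0.044,"dy":0.001,"dz":0.003,"rx":0,"ry":-0.02,"rz":0},{"dx":0.088,"dy":0.002,"dz":0.006,"rx":0,"ry":-0.044,"rz":0},{"dx":0.132,"dy":0.003,"dz":0.009,"rx":0,"ry":-0.044,"rz":0},{"dx":0.176,"dy":0.005,"dz":0.012,"rx":-0.009,"ry":-0.044,"rz":0.005},{"dx":0.216,"dy":0.006,"dz":0.014,"rx":-0.009,"ry":-0.044,"rz":0.005}]' | grep -E "force|eef"
python3 -m crank '[{"dx":0,"dy":0,"dz":0,"rx":0,"ry":0,"rz":0},{"dx":0,"dy":0,"dz":0.03,"rx":0,"ry":0,"rz":0},{"dx":0,"dy":0,"dz":0.06,"rx":0,"ry":0,"rz":0},{"dx":0,"dy":0,"dz":0.09,"rx":0,"ry":0,"rz":0},{"dx":0,"dy":0,"dz":0.115,"rx":0,"ry":0,"rz":0}]' | grep -E "force|eef"
python3 - <<'E'
from h import *
g=down(92.5);o=np.array([.4899,.1724,0]);bx=U(92.5)
def T(th,r=.088):
    c,s=np.cos(np.radians(th)),np.sin(np.radians(th));return o+bx*(.052-r*c+.0035*s+.011)+Z*(.096+r*s+.0035*c)
s,p,r=st();w=[T(t) for t in(74,68,62,56,50,44,38,32,26,20,15,11,8,5,3)]
plan2([(T(74),g)])
print("rel to 80-start p, per-call (dx,dz) in tool axes")
b=p
for k in range(0,15,5):
    print([tuple((r.inv().apply(q-b)[[0,2]]).round(4)) for q in w[k:k+5]]);b=w[k+4]
E
```

```text
eef_pos: [0.4857, 0.2522, 0.2989]
force: [1.1, -0.5, 0.4]
gripper_force: 0.0
eef_pos: [0.4855, 0.25, 0.1823]
force: [0.4, -0.4, -0.3]
gripper_force: 0.0
now [0.4855 0.25   0.1823] q [0.26 0.05 1.86 0.01 1.23 0.22] F [ 0.4 -0.4 -0.3] open -0.0002
d [-0.0356  0.001   0.0006] r [-0.006 -0.007  0.   ]
rel to 80-start p, per-call (dx,dz) in tool axes
[(np.float64(-0.0356), np.float64(0.0006)), (np.float64(-0.0445), np.float64(0.0032)), (np.float64(-0.053), np.float64(0.0067)), (np.float64(-0.0611), np.float64(0.0111)), (np.float64(-0.0687), np.float64(0.0163))]
[(np.float64(-0.007), np.float64(0.006)), (np.float64(-0.0134), np.float64(0.0127)), (np.float64(-0.019), np.float64(0.02)), (np.float64(-0.0238), np.float64(0.0278)), (np.float64(-0.0278), np.float64(0.0361))]
[(np.float64(-0.0026), np.float64(0.0072)), (np.float64(-0.0043), np.float64(0.0131)), (np.float64(-0.0053), np.float64(0.0176)), (np.float64(-0.006), np.float64(0.0222)), (np.float64(-0.0063), np.float64(0.0253))]
```

```bash

python3 -m crank '[{"dx":-0.012,"dy":0.001,"dz":0,"rx":0,"ry":0,"rz":0},{"dx":-0.022,"dy":0.001,"dz":0,"rx":0,"ry":0,"rz":0},{"dx":-0.03,"dy":0.001,"dz":0,"rx":0,"ry":0,"rz":0},{"dx":-0.036,"dy":0.001,"dz":0.001,"rx":0,"ry":0,"rz":0},{"dx":-0.0445,"dy":0.001,"dz":0.003,"rx":0,"ry":0,"rz":0}]' | grep -E "force|eef"
python3 -m crank '[{"dx":-0.0085,"dy":0,"dz":0.0035,"rx":0,"ry":0,"rz":0},{"dx":-0.0165,"dy":0,"dz":0.008,"rx":0,"ry":0,"rz":0},{"dx":-0.024,"dy":0,"dz":0.013,"rx":0,"ry":0,"rz":0},{"dx":-0.031,"dy":0,"dz":0.019,"rx":0,"ry":0,"rz":0},{"dx":-0.0375,"dy":0,"dz":0.026,"rx":0,"ry":0,"rz":0}]' | grep -E "force|eef"
python3 - <<'E'
from h import *
b=bot.get_image("scene");cv2.imwrite("pics/v8.png",cv2.resize(b[190:340,200:360],(480,450),interpolation=3)[:,:,::-1]);plan2([])
E
```

```text
eef_pos: [0.4904, 0.2062, 0.1827]
force: [1.6, 0.8, 1.2]
gripper_force: 0.7
eef_pos: [0.4909, 0.1686, 0.1542]
force: [0.9, 0.6, 2.6]
gripper_force: 0.9
now [0.49   0.1679 0.1527] q [0.11 0.03 1.95 0.01 1.17 0.06] F [-0.2 -0.5 -0.4] open -0.0
```

View pics/v8.png

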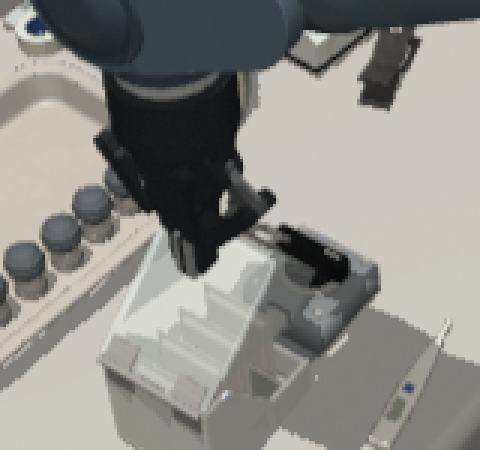

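The lid is following the fingertips at about 40° and the packet is still upright. I'll carry on down.

```bash

python3 -m crank '[{"dx":-0.0055,"dy":0,"dz":0.007,"rx":0,"ry":0,"rz":0},{"dx":-0.0105,"dy":0,"dz":0.015,"rx":0,"ry":0,"rz":0},{"dx":-0.0145,"dy":0,"dz":0.023,"rx":0,"ry":0,"rz":0},{"dx":-0.017,"dy":0,"dz":0.03,"rx":0,"ry":0,"rz":0},{"dx":-0.0185,"dy":0,"dz":0.036,"rx":0,"ry":0,"rz":0}]' | grep -E "force|eef"
python3 -m crank '[{"dx":-0.001,"dy":0,"dz":0.003,"rx":0,"ry":0,"rz":0},{"dx":-0.0015,"dy":0,"dz":0.006,"rx":0,"ry":0,"rz":0},{"dx":-0.002,"dy":0,"dz":0.009,"rx":0,"ry":0,"rz":0},{"dx":-0.002,"dy":0,"dz":0.011,"rx":0,"ry":0,"rz":0},{"dx":-0.002,"dy":0,"dz":0.012,"rx":0,"ry":0,"rz":0}]' | grep -E "force|eef"
python3 -c "
from h import *
plan2([])"
```

```text
eef_pos: [0.4916, 0.1506, 0.1179]
force: [0.5, -1.0, 2.1]
gripper_force: 1.0
eef_pos: [0.4917, 0.1488, 0.1075]
force: [-5.0, -3.6, 9.2]
gripper_force: 4.6
now [0.4917 0.1488 0.1075] q [0.07 0.08 1.99 0.01 1.08 0.02] F [-5.  -3.6  9.2] open -0.0003
```

```bash

python3 -m crank '[{"dx":0,"dy":0,"dz":0.0005,"rx":0,"ry":0,"rz":0},{"dx":0,"dy":0,"dz":0.001,"rx":0,"ry":0,"rz":0},{"dx":0,"dy":0,"dz":0.0015,"rx":0,"ry":0,"rz":0},{"dx":0,"dy":0,"dz":0.002,"rx":0,"ry":0,"rz":0},{"dx":0,"dy":0,"dz":0.002,"rx":0,"ry":0,"rz":0}]' | grep -E "force|eef"
python3 -m crank '[{"dx":0,"dy":0,"dz":0.0005,"rx":0,"ry":0,"rz":0},{"dx":0,"dy":0,"dz":0.001,"rx":0,"ry":0,"rz":0},{"dx":0,"dy":0,"dz":0.0015,"rx":0,"ry":0,"rz":0},{"dx":0,"dy":0,"dz":0.002,"rx":0,"ry":0,"rz":0},{"dx":0,"dy":0,"dz":0.002,"rx":0,"ry":0,"rz":0}]' | grep -E "force|eef"
```

```text
eef_pos: [0.4917, 0.1486, 0.1056]
force: [-4.4, -4.2, 9.2]
gripper_force: 4.3
eef_pos: [0.4919, 0.1488, 0.1032]
force: [-0.2, -2.0, 2.9]
gripper_force: 1.4
```

```bash

python3 -m crank '[{"dx":0,"dy":0,"dz":0.0005,"rx":0,"ry":0,"rz":0},{"dx":0,"dy":0,"dz":0.001,"rx":0,"ry":0,"rz":0},{"dx":0,"dy":0,"dz":0.0015,"rx":0,"ry":0,"rz":0},{"dx":0,"dy":0,"dz":0.002,"rx":0,"ry":0,"rz":0},{"dx":0,"dy":0,"dz":0.002,"rx":0,"ry":0,"rz":0}]' | grep -E "force|eef"
python3 -m crank '[{"dx":0,"dy":0,"dz":0.0005,"rx":0,"ry":0,"rz":0},{"dx":0,"dy":0,"dz":0.001,"rx":0,"ry":0,"rz":0},{"dx":0,"dy":0,"dz":0.0015,"rx":0,"ry":0,"rz":0},{"dx":0,"dy":0,"dz":0.002,"rx":0,"ry":0,"rz":0},{"dx":0,"dy":0,"dz":0.002,"rx":0,"ry":0,"rz":0}]' | grep -E "force|eef"
```

```text
eef_pos: [0.4913, 0.1492, 0.1002]
force: [0.6, 0.3, 0.2]
gripper_force: 0.0
eef_pos: [0.4915, 0.1492, 0.0986]
force: [-0.9, -0.9, 2.0]
gripper_force: 1.0
```

Touching at z 0.0986. I'll press about 2 mm more to seat the lid, then lift off.

```bash

python3 -m crank '[{"dx":0,"dy":0,"dz":0.0005,"rx":0,"ry":0,"rz":0},{"dx":0,"dy":0,"dz":0.001,"rx":0,"ry":0,"rz":0},{"dx":0,"dy":0,"dz":0.0015,"rx":0,"ry":0,"rz":0},{"dx":0,"dy":0,"dz":0.002,"rx":0,"ry":0,"rz":0},{"dx":0,"dy":0,"dz":0.002,"rx":0,"ry":0,"rz":0}]' | grep -E "force|eef"
python3 -m crank '[{"dx":0,"dy":0,"dz":-0.005,"rx":0,"ry":0,"rz":0},{"dx":0,"dy":0,"dz":-0.03,"rx":0,"ry":0,"rz":0},{"dx":0,"dy":0,"dz":-0.07,"rx":0,"ry":0,"rz":0},{"dx":0,"dy":0,"dz":-0.12,"rx":0,"ry":0,"rz":0},{"dx":0,"dy":0,"dz":-0.16,"rx":0,"ry":0,"rz":0}]' | grep -E "force|eef"
python3 -m crank '[{"dx":-0.03,"dy":0,"dz":0,"rx":0,"ry":0,"rz":0},{"dx":-0.06,"dy":0,"dz":0,"rx":0,"ry":0,"rz":0},{"dx":-0.1,"dy":0,"dz":0,"rx":0,"ry":0,"rz":0},{"dx":-0.15,"dy":0,"dz":0,"rx":0,"ry":0,"rz":0},{"dx":-0.2,"dy":0,"dz":0,"rx":0,"ry":0,"rz":0}]' | grep -E "force|eef|time"
python3 - <<'E'
from h import *
a=bot.get_image("top");b=bot.get_image("scene")
v=np.hstack([cv2.resize(a[235:310,215:315],(400,300),interpolation=3),cv2.resize(b[235:325,215:335],(400,300),interpolation=3)])
cv2.imwrite("pics/v9.png",v[:,:,::-1])
E
```

```text
eef_pos: [0.4917, 0.1492, 0.0983]
force: [-6.9, -1.6, 14.4]
gripper_force: 7.2
eef_pos: [0.4924, 0.1482, 0.2591]
force: [1.4, -0.5, 0.9]
gripper_force: 0.0
time_s: 28.35
eef_pos: [0.5008, -0.0532, 0.2553]
force: [0.8, 0.7, -0.7]
gripper_force: 0.0
```

View pics/v9.png

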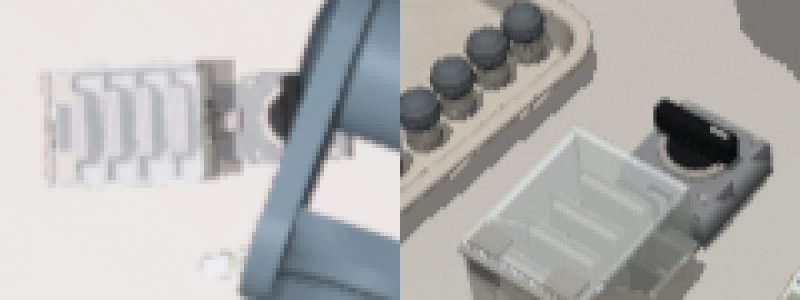

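The lid is still shut about a second after I let go. The knob is at rest and four packets stand evenly spaced under the lid, so I'll hand in.

```bash
python3 -c "
from plant import bot
print(bot.hand_in())"
```

```text
the job is handed in; nothing more can be done
None
```

The packet stands in the front compartment with the lid latched shut and the knob back at rest; I handed the job in at about 28 s, and no verdict was returned.

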